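# Push a parts tray past the spring stop of a packing lane

### The job

On the packing lane, press the spring stop's thumb bar down with a fingertip behind the tray and, holding it down, push the loaded tray forward over the sunken nose. Then push the tray on until it rests against the end plate, and take the hand away so that the nose stands sprung up behind the tray. Do not grasp, lift or tip the tray, and leave everything else on the bench where it is.

Things in the scene. Friction and masses are not known exactly. Their poses are not given: they have to be found in the camera images.
- lane: Fixed aluminium track on the bench, 390 x 122 mm. Origin on the bench surface, on its centre line; x along the lane the way the tray must go, z up. Reaches from x = -175 mm (open end) to the end plate at 206 mm. Tray runs on two runners (tops 45 mm high) between guide lips (55 mm high, inner faces y = +-52 mm). An open slot, y = -28 to 28 mm, between the runners holds the spring stop.
- stop (a joint): How far the stop is pressed, m: 0 up, 0.016 fully down. One rigid steel piece, moving straight down wherever it is pressed: flat thumb bar 40 mm wide along the lane's centre, with a nose at its front end. 1.5 N starts it, 3 N holds it fully down; it springs back. The nose blocks the tray until pressed at least 11 mm down. A tray over the nose keeps it down.
- bar_rear (a point): Middle of the top edge of the thumb bar's rear end (lane x = -172 mm); moves with the stop. The bar runs from here to the nose; its top is 44 mm above the bench when up, 28 mm when fully down.
- nose_top (a point): Centre of the top of the stop's nose (lane x = 60 to 72 mm, 40 mm wide); 56 mm above the bench when up, 12 mm above the bar. Moves with the stop. A fingertip low on the bar cannot pass the nose: once the tray covers the nose, the tip can be raised clear of it to push the tray on.
- end_plate (a point): Point on the inner face of the end plate (70 mm high), on the centre line, level with the tops of the runners: lane x = 206 mm, 45 mm above the bench.
- tray: Loose open plastic tray of steel fittings, about 0.9 kg, 110 mm long (its x, along the lane), 100 wide, 36 high, rim 81 mm above the bench. Origin: centre of its underside; axes parallel to the lane's. Its front starts 5 to 30 mm short of the nose. The thumb bar runs beneath it and lies open behind it. Against the end plate its origin is at lane x = 151 mm.
- marker: Black marker pen 120 mm long lying beside the lane; leave it alone. Origin: centre of its underside.
- jar: Small jar 48 mm wide, 65 mm high, standing beside the lane; leave it alone. Origin: centre of its underside.
- bracket: Loose steel angle bracket 60 x 40 mm, 45 mm high, beside the lane; leave it alone. Origin: centre of its underside.
- tape_roll: Empty cardboard roll core 96 mm wide, 48 mm high, standing on the bench to the left; leave it alone. Origin: centre of its underside.
- carton: Small closed carton 130 x 90 x 70 mm on the right; leave it alone. Origin: centre of its underside.
- mug: White mug 80 mm wide, 90 mm high, on the right; leave it alone. Origin: centre of its underside.
- screwdriver: Screwdriver lying on the left; leave it alone. Origin: centre of its underside.
Mind the look-alikes: they are no part of the job. What is shaped like the tray but orange or pink is not meant.

How it is judged:
By the outcome, as a careful person would: the job done as asked, in the order asked, and still so for the second after the job is handed in, with the robot touching nothing.
It also fails if it takes over 40 s, if anything falls off the work surface, if the arm or the gripper's body presses on something with over 40 N, if the wrist force passes 120 N, or if a joint passes its speed limit or range.

### The arm

A 7-joint arm with a two-finger parallel gripper is mounted at the origin on the work surface. World frame = base frame: x ahead of the robot, y to its left, z up, the work surface at z = 0. Lengths are in m, angles in degrees, forces in N, time in s.
With the tool pointing down it reaches from about 0.35 to 0.775 m from the base axis. Payload 3.1 kg.
Tool frame: the origin (TCP) lies on the centre line of the jaws, within the pads' length; the fingertips stand 17 mm ahead of it and the grasp point (between the pads) lies 2 mm behind it (robot.tip_reach is the distance from the TCP to the fingertips, in m); z points along the fingers, y is the direction in which the jaws open and shut (so a half turn about z gives the same grasp; the last joint's range is limited). The gripper opens to 85 mm and grips with 20 to 120 N. Pads are 22 mm wide; open, the fingers measure 114 mm over their backs; the gripper's body (76 mm by 85 mm) begins 54 mm behind the grasp point. The pads swing forward as they close: fully open they stand 13 mm farther back than shut.
Start: joints at [-75.384, 17.813, 0.802, 86.603, -0.252, 75.585, -1.558], TCP at [0.161, 0.526, 0.248] pointing down, gripper open.
Joint ranges: [-154.91, 154.91], [-16.99, 109.72], [-72.82, 74.43], [7.12, 147.25], [-82.49, 262.49], [11.32, 116.49], [-174.64, 174.64]. Speed limits (degrees/s): [159.86, 159.86, 180, 180, 180, 180, 180].

### API

Orientations are given as [roll, pitch, yaw] about the fixed x, y, z axes, in that order (R = Rz(yaw) Ry(pitch) Rx(roll)).
In Python, from station import robot, fingers, vision, workorder, recognise gives the robot as it stands. Calls block until the motion is done:
- robot.move_to(position, orientation): joint-space move of the TCP to a pose.
- robot.line_to(position, orientation=None, velocity=0.15, f_stop=None): straight line of the TCP; orientation=None keeps the orientation; velocity is the mean speed in m/s. With f_stop (N) it stops when the force on the tool has changed by that much, and returns True; else False.
- robot.move_j(angles): joint-space move.
- fingers.gripper_to(opening, force=None): opening from 0.0 (shut) to 1.0 (fully open); force is the grip in N (None keeps the last); returns when the fingers have stopped.
- robot.pause(seconds).
- robot.inverse_kinematics(position, orientation): joint angles nearest the present ones, or None.
- vision.grab_frame(name): name is "side" or "top"; returns the picture (420x560x3 uint8, red, green, blue); there is no depth.
- vision.calibration(name): a dict with "mtx" (3x3 intrinsics, pixels), "extrinsics" (4x4, takes a point from world to camera coordinates). Camera axes: x right, y up, looking along -z (the intrinsics and any distortion apply to the point x, -y, -z); pixel columns grow to the right and rows downward; lengths in m; the calibration is good to about 2 mm. A picture is of the moment at which its call begins. calibration takes no time and is no camera call.
A pose or a line that the arm cannot do raises robot.PlanningError and nothing moves.
- workorder.close_job(): hands the job in, once; it reports no verdict.
Trained networks look in the newest picture that a camera, given by its name, has taken for a name from the list of things; names that differ only in an ending like _2 or _b are one class to them, and where a whole thing is asked for, a point or a joint stands for the part that bears it (a point fixed in the world has none). Each returns a list of dicts, best first, with "p" (0 to 1); they miss things now and then, are a little off and sometimes report something else, mostly with a low value. They report only what shows in the picture. A call takes as long as a camera call. They do not tell look-alikes from the thing itself.
- recognise(label, camera): "rect" ([centre column, centre row, width, height] in pixels, round what is visible of it).
Readings, each from a call of its own:
- robot.current_time_s(): time.
- robot.current_joint_positions(): joint angles.
- robot.current_dq(): joint speeds.
- robot.current_joint_torque(): joint torques, N m.
- robot.current_tool_pos(): TCP position.
- robot.current_eef_rot(): TCP orientation.
- robot.current_contact_force(): force on the tool from outside, world axes, zero at the start.
- robot.current_torque(): the same for the moment, N m.
- robot.current_finger_gap(): opening from 0.0 (shut) to 1.0 (fully open).
Only numpy, scipy, OpenCV 4.12 (cv2) and the standard library are available. Lean on these libraries where they do the work, as an engineer would, in place of code of your own. Each camera call takes 0.05 s, during which the arm holds its last target.

## Working session

There is one attempt and no reset: what is moved stays moved. The work goes in short steps, each a Python script; the robot and the scene stay as the last script left them, time stands still between calls to the robot, and variables do not carry over. Pictures are saved under pics/ and viewed, and the job is handed in when it is done.

```bash
mkdir -p pics; python3 - <<'E'
from station import robot, fingers, vision, workorder, recognise
import cv2,numpy as np
for n in("top","side"):
    f=vision.grab_frame(n); cv2.imwrite(f"pics/{n}0.png",f[:,:,::-1])
    c=vision.calibration(n); print(n,{k:np.round(np.array(v,dtype=float),4).tolist() for k,v in c.items() if not isinstance(v,str)})
    for l in("tray","lane","stop"):
        print(n,l,recognise(l,n))
print(robot.current_time_s(),robot.current_eef_rot(),robot.tip_reach)
E
```

```text
top {'mtx': [[483.7967, 0.0, 284.9841], [0.0, 483.7967, 208.6887], [0.0, 0.0, 1.0]], 'extrinsics': [[0.0282, -0.9994, 0.0175, -0.0479], [0.9923, 0.0301, 0.12, -0.6151], [-0.1205, 0.014, 0.9926, -1.3845], [0.0, 0.0, 0.0, 1.0]]}
top tray [{'rect': [299.0, 218.7, 43.4, 44.6], 'p': 0.91}, {'rect': [286.2, 301.9, 39.9, 40.5], 'p': 0.88}, {'rect': [273.7, 130.6, 39.8, 42.8], 'p': 0.6}, {'rect': [149.4, 188.8, 16.3, 63.3], 'p': 0.47}]
top lane []
top stop [{'rect': [312.1, 221.4, 82.5, 21.9], 'p': 0.71}]
side {'mtx': [[494.3035, 0.0, 279.4965], [0.0, 494.3035, 205.9108], [0.0, 0.0, 1.0]], 'extrinsics': [[-0.8721, -0.4893, 0.0081, 0.5352], [0.3664, -0.6421, 0.6734, -0.2626], [-0.3243, 0.5902, 0.7392, -1.4589], [0.0, 0.0, 0.0, 1.0]]}
side tray [{'rect': [217.8, 190.1, 42.3, 34.2], 'p': 0.95}, {'rect': [298.6, 194.2, 46.6, 35.5], 'p': 0.58}]
side lane [{'rect': [293.7, 210.1, 74.2, 103.6], 'p': 0.76}]
side stop [{'rect': [301.4, 191.8, 38.1, 50.5], 'p': 0.79}]
0.4 [-1.79981973e+02  1.78593743e-03  1.62999281e+02] 0.017
```

View pics/top0.png

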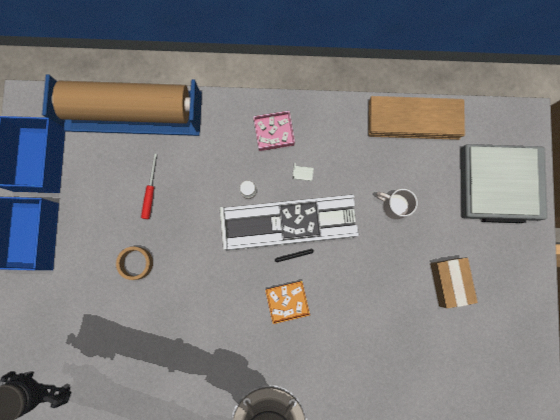

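View pics/side0.png

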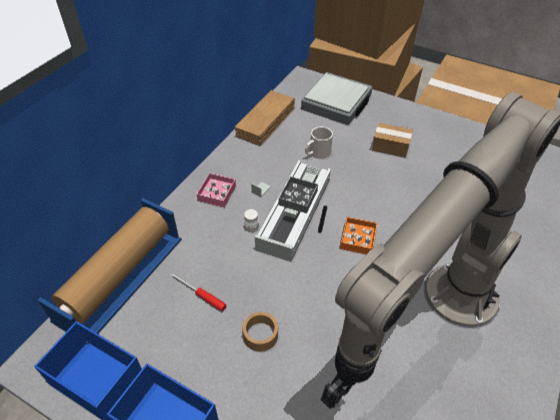

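```bash
python3 - <<'E'
import cv2
a=cv2.imread('pics/top0.png')[100:340,200:400]; cv2.imwrite('pics/topc.png',cv2.resize(a,None,fx=2.5,fy=2.5,interpolation=2) if 0 else cv2.resize(a,(500,600),interpolation=cv2.INTER_CUBIC))
a=cv2.imread('pics/side0.png')[140:275,230:360]; cv2.imwrite('pics/sidec.png',cv2.resize(a,None,fx=4.4,fy=4.4,interpolation=cv2.INTER_CUBIC))
a=cv2.imread('pics/top0.png')[170:270,220:370]; cv2.imwrite('pics/topd.png',cv2.resize(a,None,fx=5,fy=5,interpolation=cv2.INTER_CUBIC))
E
```

```text
(no output)
```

View pics/topd.png

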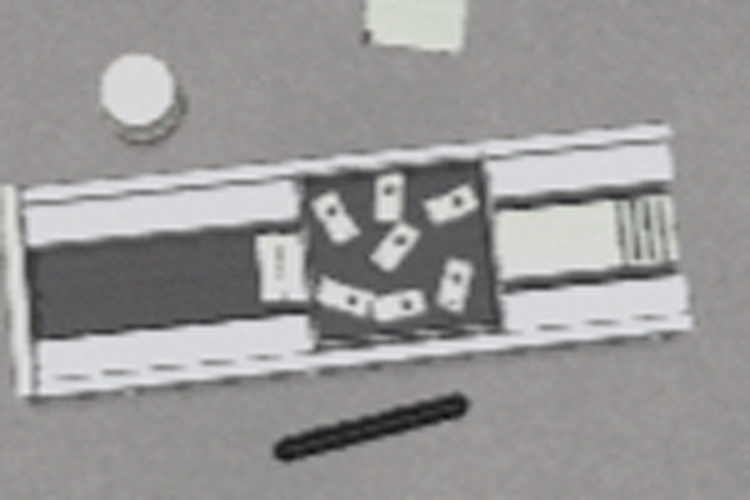

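View pics/sidec.png

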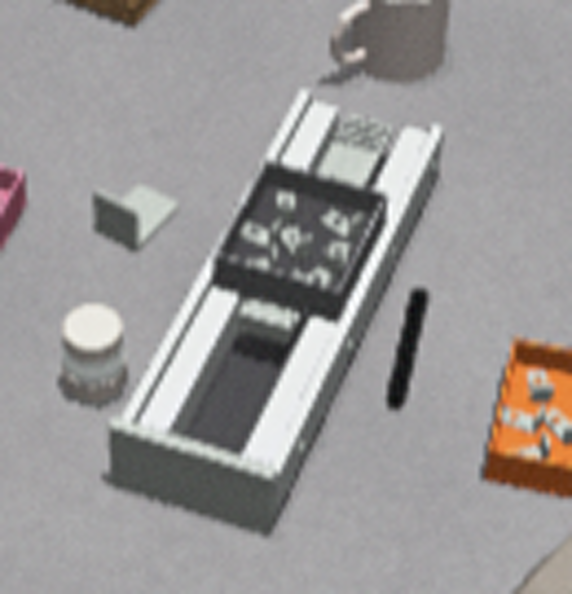

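The look-alikes in the top view are the black tray on the lane at (300,220), the orange tray at (287,302) and the pink one at (274,131). The black tray is the one to push: it sits on the lane, and the close crop shows the nose in front of it at about (273,223) and the thumb bar behind it up to (355,216). The end plate is at the left (223,228). Next I fit the lane pose.

```bash
cat > h.py <<'E'
import numpy as np
from station import robot, fingers, vision, workorder, recognise
def proj(P,n):
    c=vision.calibration(n);E=np.array(c['extrinsics'],float);K=np.array(c['mtx'],float)
    q=np.atleast_2d(P)@E[:3,:3].T+E[:3,3]; q=q*[1,-1,-1]; q=q@K.T
    return q[:,:2]/q[:,2:]
def l2w(p,P):
    P=np.atleast_2d(P).astype(float); c,s=np.cos(p[2]),np.sin(p[2])
    return np.c_[p[0]+c*P[:,0]-s*P[:,1],p[1]+s*P[:,0]+c*P[:,1],P[:,2]]
E
python3 - <<'E'
from h import *
from scipy.optimize import least_squares
L=np.array([[-175,-61,55],[-175,61,55],[-172,0,44],[72,-20,56],[72,20,56],[206,-61,70],[206,61,70]])/1e3
u=np.array([[670,125],[692,328],[677,229],[256,235],[264,303],[17,187],[34,397]])
px=(u+.5)/5-.5+[220,170]
Ls=np.array([[215,-61,70],[215,61,70],[-175,61,55],[-175,-61,55]])/1e3
us=np.array([[110,430],[280,475],[438,128],[303,92]]); ps=(us+.5)/4.4-.5+[230,140]
def r(p): return np.r_[(proj(l2w(p,L),'top')-px).ravel(),(proj(l2w(p,Ls),'side')-ps).ravel()]
f=least_squares(r,[.6,0,1.67],loss='soft_l1'); print(f.x,np.degrees(f.x[2])); print(np.round(r(f.x).reshape(-1,2),1))
ft=least_squares(lambda p:r(p)[:14],f.x); print(ft.x,np.round(ft.fun.reshape(-1,2),1))
np.save('lane.npy',f.x)
T=np.array([[302,178],[487,157],[502,328],[315,348]]); tp=(T+.5)/5-.5+[220,170]
g=lambda q:(proj(l2w(f.x,[[q[0]+a,q[1]+b,.081] for a,b in((.055,-.05),(-.055,-.05),(-.055,.05),(.055,.05))]),'top')-tp).ravel()
t=least_squares(g,[0,0]); print('tray',t.x,np.round(t.fun,1))
for q in([-.1,0,.2],[.1,0,.2],[-.172,0,.044],[.206,0,.045]): print(q,l2w(f.x,[q]))
E
```

```text
[ 0.57963074 -0.06304573  1.7067985 ] 97.79235035679515
[[-0.2 -0.7]
 [ 0.6  0.2]
 [-0.6 -0.4]
 [-0.1 -0. ]
 [-0.2  0.1]
 [-0.3 -0.1]
 [ 0.2  0.3]
 [ 0.5 -1. ]
 [-0.7  0.6]
 [ 2.   0.1]
 [ 0.1 -0.5]]
[ 0.5793328  -0.06328865  1.70267702] [[ 0.  -0.4]
 [ 0.7  0.5]
 [-0.5 -0. ]
 [ 0.  -0. ]
 [-0.2  0.1]
 [-0.2 -0.3]
 [ 0.2  0.1]]
tray [-0.00945686  0.00124871] [-1.2 -0.5  0.1 -0.3  1.2  0.3 -0.   0.4]
[-0.1, 0, 0.2] [[ 0.59318907 -0.16212233  0.2       ]]
[0.1, 0, 0.2] [[0.56607241 0.03603087 0.2       ]]
[-0.172, 0, 0.044] [[ 0.60295106 -0.23345747  0.044     ]]
[0.206, 0, 0.045] [[0.55170058 0.14105206 0.045     ]]
```

```bash
cat >> h.py <<'E'
LP=np.load('lane.npy')
R=[180,0,np.degrees(LP[2])]
def tip(x,ztip,y=0): return l2w(LP,[[x,y,ztip+robot.tip_reach]])[0]
def where():
    p=np.array(robot.current_tool_pos()); d=p[:2]-LP[:2]; c,s=np.cos(LP[2]),np.sin(LP[2])
    return np.round([1e3*(c*d[0]+s*d[1]),1e3*(-s*d[0]+c*d[1]),1e3*(p[2]-robot.tip_reach)],1), np.round(robot.current_contact_force(),2), round(robot.current_time_s(),2)
def snap(n,name,box=None,k=5):
    import cv2
    f=vision.grab_frame(n)[:,:,::-1]
    if box: f=cv2.resize(f[box[1]:box[3],box[0]:box[2]],None,fx=k,fy=k,interpolation=cv2.INTER_CUBIC)
    cv2.imwrite(f'pics/{name}.png',f)
E
python3 - <<'E'
from h import *
for yaw in (R[2],R[2]-180):
  for q in((-.092,.12),(-.092,.028),(-.0,.028),(.085,.065)): print(yaw,q,robot.inverse_kinematics(tip(*q),[180,0,yaw]))
fingers.gripper_to(0.0)
print(robot.current_finger_gap(),where())
robot.move_to(tip(-.092,.12),R)
print(where())
robot.line_to(tip(-.092,.06),velocity=.1); print(where())
snap('top','t1',(220,150,370,270)); snap('side','s1',(220,100,370,275),4)
E
```

```text
97.79235035679515 (-0.092, 0.12) [-24.35004509  42.24834743  62.05329962  87.12800797 -38.18770252
  73.88241458  50.13152063]
97.79235035679515 (-0.092, 0.028) [-20.65791325  45.84669169  53.80571526  92.0413561  -40.37086068
  63.36962681  51.58549361]
97.79235035679515 (-0.0, 0.028) [-23.10040243  37.66111749  40.38878098  96.75274915 -28.4256349
  56.27369947  35.3781678 ]
97.79235035679515 (0.085, 0.065) [-31.65934295  32.74337502  39.50851301  97.42753115 -23.80232704
  58.49772159  23.85606357]
-82.20764964320485 (-0.092, 0.12) [ -25.26654204   43.47456181   64.37664048   87.15971101  -39.99215795
   74.85768399 -128.57628879]
-82.20764964320485 (-0.092, 0.028) [ -25.23066114   51.5472042    64.23543262   92.20429902  -49.22119666
   68.64967811 -122.37036226]
-82.20764964320485 (-0.0, 0.028) [ -35.68505224   48.75978465   64.28278599   97.19464357  -47.85247543
   66.02825153 -129.87016742]
-82.20764964320485 (0.085, 0.065) [ -45.32112069   43.39637735   64.39232224   97.89176076  -42.38048245
   66.80274942 -141.16794129]
-0.00043789469571242715 (array([640.4, 335.1, 231.3]), array([0.71, 1.04, 0.07]), 1.17)
(array([-90.5,  -0.7, 119.8]), array([0.59, 0.4 , 0.39]), 4.03)
(array([-92.4,  -0.2,  60.4]), array([ 0.66,  1.07, -0.6 ]), 4.78)
```

View pics/t1.png

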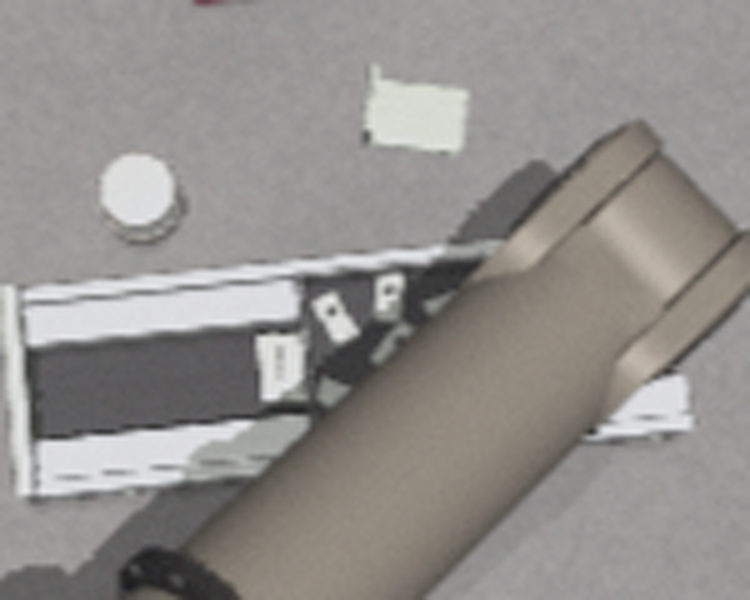

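View pics/s1.png

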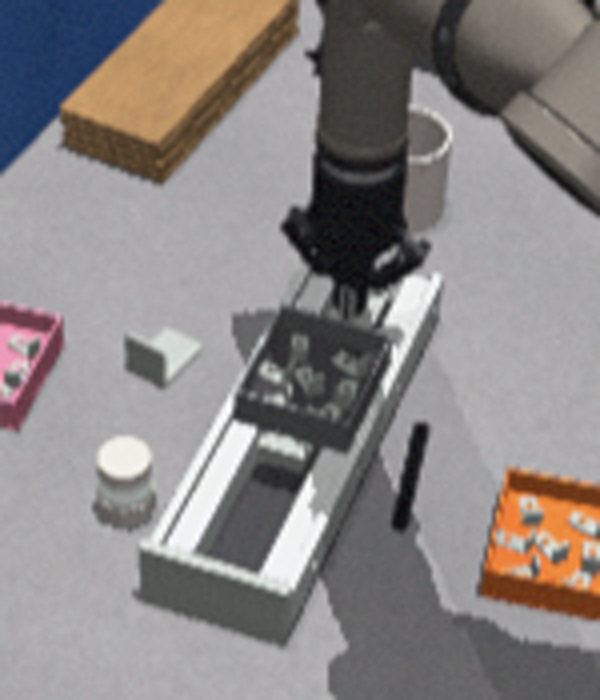

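The side crop shows the shut fingertips centred over the bar just behind the tray, at about crop (348,305). The tray has not moved and the nose is still up in front of it. Next I press down.

```bash
python3 - <<'E'
from h import *
for z in(.048,.044,.040,.034,.030):
    robot.line_to(tip(-.092,z),velocity=.06); robot.pause(.1); print(z,where())
print(robot.line_to(tip(-.092,.024),velocity=.02,f_stop=6), where())
snap('side','s2',(220,100,370,275),4)
E
```

```text
0.048 (array([-92.,   0.,  48.]), array([-0.56, -0.35, -0.23]), 5.33)
0.044 (array([-92.2,  -0.2,  44.3]), array([0.25, 0.06, 1.01]), 5.67)
0.04 (array([-92.1,  -0.1,  40.1]), array([ 0.53, -0.34,  1.68]), 6.03)
0.034 (array([-92.,  -0.,  34.]), array([ 0.79, -1.  ,  2.82]), 6.38)
0.03 (array([-92.,  -0.,  30.]), array([1.27, 0.14, 1.99]), 6.72)
True (array([-92. ,  -0.1,  28.1]), array([-2.11,  1.32,  5.64]), 6.97)
```

View pics/s2.png

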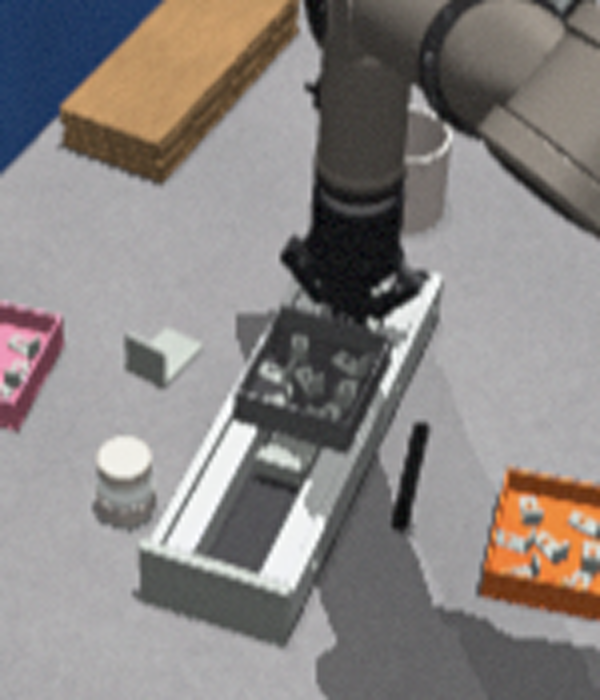

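The nose has sunk: in the crop it is now at (278,455), below the runners. The tip reads 28 mm, which is fully down. Next I push the tray while holding the bar down.

```bash
python3 - <<'E'
from h import *
for x in (-.07,-.045,-.012):
    s=robot.line_to(tip(x,.0285),velocity=.06,f_stop=20); print(s,where())
    if s: break
snap('side','s3',(220,100,370,275),4)
E
```

```text
False (array([-70. ,  -0. ,  28.7]), array([ 0.93, -3.93,  4.07]), 7.54)
False (array([-45.6,   0.1,  28.7]), array([ 0.7 , -3.68,  3.93]), 8.11)
False (array([-12.7,   0. ,  28.7]), array([ 0.41, -4.74,  3.97]), 8.81)
```

View pics/s3.png

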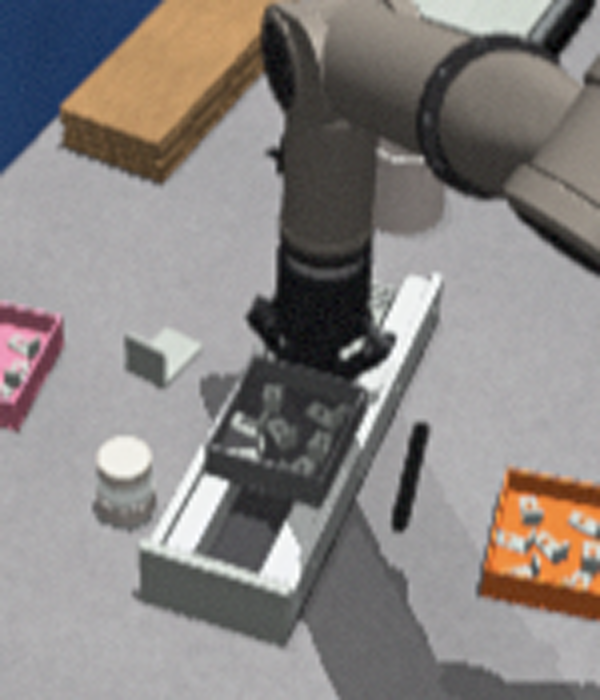

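The tray now covers the nose, with its front edge in the crop at about (265,485). I back off, raise the tip clear of the nose, and push on to the end plate.

```bash
python3 - <<'E'
from h import *
robot.line_to(tip(-.022,.029),velocity=.06)
robot.line_to(tip(-.022,.066),velocity=.1); print(where())
s=robot.line_to(tip(.070,.066),velocity=.07,f_stop=20); print(s,where())
if not s:
    s=robot.line_to(tip(.094,.066),velocity=.025,f_stop=9); print(s,where())
snap('side','s4',(220,100,370,275),4)
E
```

```text
(array([-22. ,   0.1,  66.1]), array([-0.62, -0.16, -0.09]), 9.69)
False (array([70.4, -0.1, 66. ]), array([ 0.27, -1.84, -0.33]), 11.16)
True (array([86.1, -0.2, 65.9]), array([ 0.15, -0.9 ,  0.27]), 11.89)
```

View pics/s4.png

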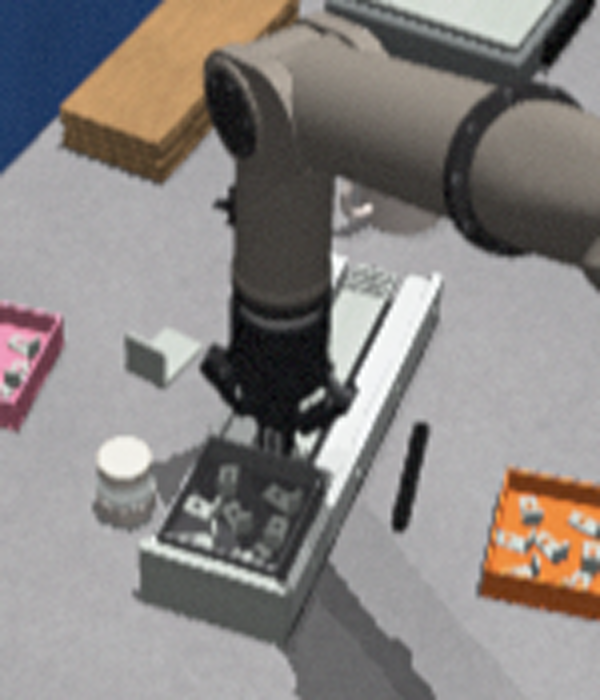

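The tray is at the end plate, and the tip at 86 mm matches the expected 85 or so. The force fell off after the stop, so I nudge once more to confirm the tray is seated. Then I retreat and look.

```bash
python3 - <<'E'
from h import *
s=robot.line_to(tip(.092,.066),velocity=.008,f_stop=7); print(s,where())
robot.line_to(tip(.060,.066),velocity=.06)
robot.line_to(tip(.060,.15),velocity=.12)
robot.move_to(tip(-.20,.22),R)
robot.pause(.3); print(where())
snap('side','s5',(220,100,370,275),4); snap('top','t5',(220,150,370,270)); snap('top','t5f'); 
E
```

```text
True (array([86.2,  0.8, 65.4]), array([ 0.18, -0.  ,  0.83]), 12.74)
(array([-198.4,   -0.8,  219.7]), array([-0.71, -0.04, -0.19]), 15.53)
```

View pics/s5.png

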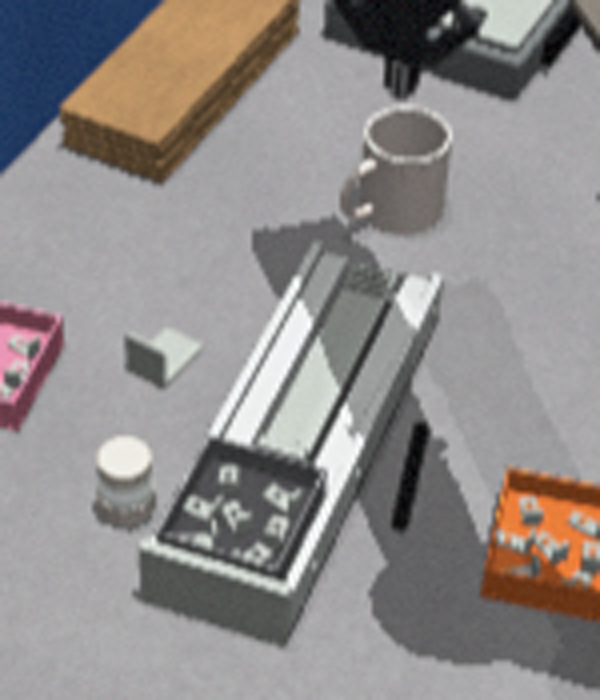

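View pics/t5.png

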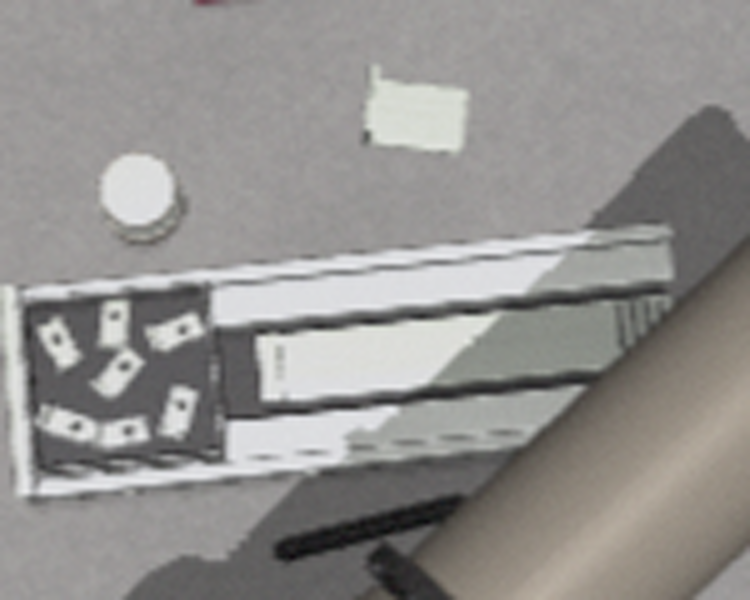

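View pics/t5f.png

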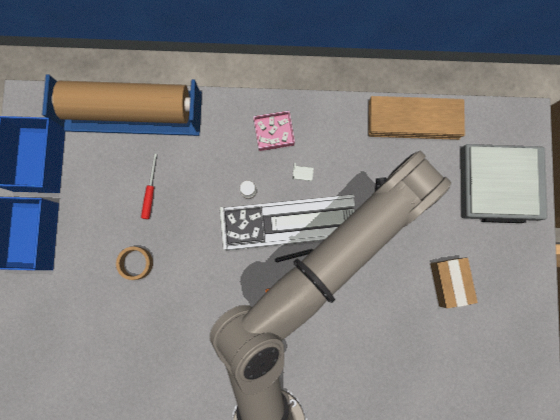

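```bash
python3 - <<'E'
from h import *
for o in(.147,.151):
    q=proj(l2w(LP,[[o-.055,-.05,.081],[o-.055,.05,.081]]),'top'); print(o,np.round((q+.5-[220,150])*5-.5,1))
for z in(.045,.056):
    q=proj(l2w(LP,[[.072,-.02,z],[.072,.02,z]]),'top'); print('nose',z,np.round((q+.5-[220,150])*5-.5,1))
import cv2
f=vision.grab_frame('side')[:,:,::-1][200:260,250:310]; cv2.imwrite('pics/s6.png',cv2.resize(f,None,fx=9,fy=9,interpolation=cv2.INTER_CUBIC))
E
```

```text
0.147 [[214.7 282. ]
 [232.8 456.7]]
0.151 [[207.7 282.8]
 [225.7 457.5]]
nose 0.045 [[255.8 337. ]
 [263.  405. ]]
nose 0.056 [[255.6 335. ]
 [262.8 403.6]]
```

View pics/s6.png

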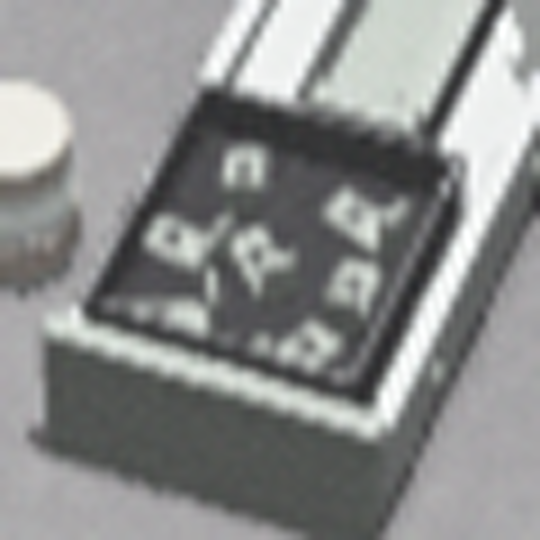

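```bash
python3 - <<'E'
from h import *
print(where()); print(workorder.close_job())
E
```

```text
(array([-1.997e+02, -1.000e-01,  2.200e+02]), array([-0.14,  0.32,  0.1 ]), 15.72)
the job is handed in; nothing more can be done
None
```

I pressed the thumb bar fully down behind the black tray (fingertip at 28 mm) and, holding it down, pushed the tray forward over the sunken nose. I then raised the tip to 66 mm and pushed the tray on to the end plate. After that I backed the hand off, raised it clear, and handed the job in at about 15.7 s.

- **Tray seated:** its rear edge in the top view matches the predicted end-plate position (lane x = 151 mm) to within about 2 mm. Two pushes stopped on force with the tip at the same place (86 mm). The force fell back to near zero after each stop, so the plate contact rests on position and pictures, not on a held force.
- **Nose:** nothing covers it, and its image position in the top view fits the up height of 56 mm. The top view separates up from down only weakly, and the tray hides the nose in the side view.
- **Other things on the bench:** everything in view looked unmoved. The arm hid the orange tray and the mug in the last full top picture; in the last side crop both looked in place, though the orange tray showed only in part.

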